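Feel along the edge of the grill plate

ROBOT

A 6-joint arm with a two-finger parallel gripper is mounted at the origin on the work surface. World frame = base frame: x ahead of the robot, y to its left, z up, the work surface at z = 0. Lengths are in m, angles in degrees, forces in N, time in s.
With the tool pointing down it reaches from about 0.35 to 0.875 m from the base axis. Payload 4.2 kg.
Tool frame: the origin (TCP) lies midway between the tips of the shut fingers; the grasp point (between the pads) lies 19 mm behind it; y points along the fingers, z is the direction in which the jaws open and shut, and the axes are right-handed (so a half turn about y gives the same grasp; the last joint's range is limited). The gripper opens to 87 mm and grips with 3 to 60 N. Pads are 19 mm wide; open, the fingers measure 117 mm over their backs; the gripper's body (75 mm by 190 mm) begins 51 mm behind the grasp point.
Start: joints at [-60.183, 22.042, 0.453, 0, -68.411, -14.817], TCP at [0.162, -0.604, 0.223] pointing down, gripper open.
Joint ranges: [-179.83, 179.83], [-69.29, 118.12], [-61.27, 80.66], [-181.25, 117.63], [-171.15, -9.14], [-177.46, 177.46]. Speed limits (degrees/s): [159.86, 159.86, 180, 180, 180, 180].

INTERFACE

Orientations are given as [roll, pitch, yaw] about the fixed x, y, z axes, in that order (R = Rz(yaw) Ry(pitch) Rx(roll)).
In Python, from workcell import env gives the robot as it stands. The module is installed in compiled form; this text tells all that it offers. Calls block until the motion is done:
- env.goto(position, orientation): joint-space move of the TCP to a pose.
- env.move_straight(position, rotation=None, rate=0.15, force_limit=None): straight line of the TCP; rotation=None keeps the orientation; rate is the mean speed in m/s. With force_limit (N) it stops when the force on the tool has changed by that much, and returns True; else False.
- env.set_joints(angles): joint-space move.
- env.gripper_to(opening, grasp_force=None): opening from 0.0 (shut) to 1.0 (fully open); grasp_force is the grip in N (None keeps the last); returns when the fingers have stopped.
- env.dwell(seconds).
- env.inverse_kinematics(position, orientation): joint angles nearest the present ones, or None.
- env.read_state(): the state.
- env.grab_frame(name): name is "scene" or "top" or "wrist"; returns a dict with "image" (420x560x3 uint8, blue, green, red), "fx", "fy", "cx", "cy" (pixels), "position" and "orientation" of the camera in the world. Camera axes: x right, y up, looking along -z (the intrinsics and any distortion apply to the point x, -y, -z); pixel columns grow to the right and rows downward; lengths in m; the calibration is good to about 2 mm. A picture is of the moment at which its call begins. There is no depth.
A pose or a line that the arm cannot do raises env.Unreachable and nothing moves.
- env.close_job(): hands the job in, once; it reports no verdict.
Trained networks look in a picture, given as the dict that the camera call returned (one of the last four; its "shot" number tells which), for a name from the list of things; names that differ only in an ending like _2 or _b are one class to them, and where a whole thing is asked for, a point or a joint stands for the part that bears it (a point fixed in the world has none). Each returns a list of dicts, best first, with "score" (0 to 1); they miss things now and then, are a little off and sometimes report something else, mostly with a low value. They report only what shows in the picture. A call takes as long as a camera call.
- env.search_frame(picture, thing): "xyz" ([x, y, z] in m, in world coordinates, good to about 4 mm: the middle of the surface that is visible of it).
- env.trace(picture, thing): "mask" (420x560 bool, what is visible of it).
The state is a dict: "clock": time; "joint_positions": joint angles; "qvel": joint speeds; "joint_torque": joint torques, N m; "position": TCP position; "tool_rot": TCP orientation; "force": force on the tool from outside, world axes, zero at the start; "wrist_torque": the same for the moment, N m; "opening": opening from 0.0 (shut) to 1.0 (fully open).
Only numpy, scipy, OpenCV 4.12 (cv2) and the standard library are available. Lean on these libraries where they do the work, as an engineer would, in place of code of your own. Each camera call takes 0.05 s, during which the arm holds its last target. There are 200 camera calls.

TASK

Feel the edge of the two-coloured ceramic grill plate for sharp spots: run the closed fingertips lightly along the outside edge of its cream half, starting close beside the handle and ending close beside the pouring lip, touching the edge all along the way. Do it gently: do not lift or tip the plate or push it out of its seat, and leave the cup that stands on it and everything else on the bench as they are. Then draw the fingers clear.

Things in the scene. Friction and masses are not known exactly. Their poses are not given: they have to be found in the camera images.
- grill_plate: Flat round ceramic grill plate, loose, about 1 kg, its foot seated 8 mm deep with 2 mm play in a fixed white plaster bat (200 mm disc, 20 mm high). Origin: centre of its underside, 12 mm above the bench, z up; pouring lip at +x, handle at -x; +y half cream (feel this edge), -y half dark green. Outer edge: round, radius 110 mm, upright from 35 to 46 mm above the bench; rim top 52 mm. Slick glaze.
- lip (a point): End of the plate's pouring lip, 136 mm from the plate's axis, 46 mm above the bench: a tongue (39 to 53 mm above the bench) that leaves the edge within 27 mm either side of the plate's x axis. Half cream, half green.
- handle (a point): Outer end of the plate's handle, 145 mm from the plate's axis, 42 mm above the bench: a dark-green loop 63 mm wide of bar 13 mm thick.
- edge_by_handle (a point): Point on the outside edge on the cream side, close to the handle (150 degrees round from the lip), 41 mm above the bench: start here.
- edge_middle (a point): Point on the outside edge at the middle of the cream half, 41 mm above the bench. Below the edge the plate slopes in to its foot.
- edge_by_lip (a point): Point on the outside edge on the cream side, close to the pouring lip (28 degrees round from it), 41 mm above the bench: finish here.
- sake_cup: Small slate-blue cup, 54 mm across the rim, 45 mm high, loose, standing on the grill plate (46 mm above the bench); origin at the centre of its underside. Leave alone; it may ride with the plate.
- tea_bowl: Grey-green tea bowl, 104 mm across, 68 mm high, beside the dark-green side of the grill plate; origin at the centre of its underside. Leave alone.
- wood_knife: Flat wooden clay knife, 145 mm long, 16 mm wide, 6 mm thick, lying beside the dark-green side of the grill plate; origin near its middle on its underside, its length along x. Leave alone.
- white_cup: White cup, 72 mm across, 60 mm high, on the robot's side of the bench; origin at the centre of its underside. Leave alone.
- lidded_jar: Small blue-green jar with a knobbed lid (one piece), 82 mm across, 82 mm high, on the robot's side of the bench; origin at the centre of its underside. Leave alone.

How it is judged:
By the outcome, as a careful person would: the job done as asked, in the order asked, and still so for the second after the job is handed in, with the robot touching nothing.
It also fails if it takes over 54 s, if anything falls off the work surface, if the arm or the gripper's body presses on something with over 40 N, if the wrist force passes 120 N, or if a joint passes its speed limit or range.

## Working session

There is one attempt and no reset: what is moved stays moved. The work goes in short steps, each a Python script; the robot and the scene stay as the last script left them, time stands still between calls to the robot, and variables do not carry over. Pictures are saved under pics/ and viewed, on a budget of 10 in all, crops included, one or two more only if the job needs it, and the job is handed in when it is done.

```bash
mkdir -p pics; python3 - <<'E'
from workcell import env
import cv2
s=env.read_state(); print(s)
for n in ["scene","top"]:
    f=env.grab_frame(n); cv2.imwrite(f"pics/{n}0.png",f["image"])
    print(n,f["fx"],f["fy"],f["cx"],f["cy"],f["position"],f["orientation"],[k for k in f])
    for t in ["grill_plate","lip","handle","edge_by_handle","edge_middle","edge_by_lip","sake_cup","tea_bowl","wood_knife","white_cup","lidded_jar"]:
        print(t,[(d["xyz"],d["score"]) for d in env.search_frame(f,t)[:2]])
print(env.read_state()["clock"])
E
```

```text
{'clock': 0.0, 'joint_positions': array([-6.01823183e+01,  2.20898120e+01,  3.79120598e-01, -2.99151782e-02,
       -6.84117475e+01, -1.48188201e+01]), 'qvel': array([ 0.08079972,  0.04200641,  0.01160676, -0.14328764, -0.04721032,
       -0.04509604]), 'joint_torque': array([ 1.25851995e-03, -3.90662706e+01,  1.87402761e+01,  4.22007143e+00,
        1.08605315e-02, -1.83449397e-04]), 'position': array([ 0.16163437, -0.60310127,  0.22146272]), 'tool_rot': array([-8.98745224e+01,  4.44736121e-03,  1.49878300e+01]), 'force': array([-0.96141561, -0.38066872, -1.19142754]), 'wrist_torque': array([-0.01290546,  0.06424991,  0.00364091]), 'opening': 0.999493351861057}
scene 476.8063688258845 476.8063688258845 277.7844762148638 215.53548662929265 [1.339399   0.38273193 0.9006994 ] [ 45.18310367  -0.22249615 116.21699274] ['image', 'fx', 'fy', 'cx', 'cy', 'position', 'orientation', 'shot']
grill_plate [([0.5752, -0.0596, 0.0451], 0.91)]
lip [([0.5718, -0.0635, 0.0483], 0.71)]
handle [([0.5687, -0.0594, 0.0471], 0.75)]
edge_by_handle [([0.568, -0.0609, 0.0525], 0.81), ([0.3822, -0.2762, 0.050
[... 461 characters left out ...]
8  -0.19987414 -88.92424031] ['image', 'fx', 'fy', 'cx', 'cy', 'position', 'orientation', 'shot']
grill_plate [([0.5485, -0.0727, 0.0456], 0.67), ([0.363, 0.3355, 0.0313], 0.59)]
lip [([0.5483, -0.0729, 0.0424], 0.58)]
handle [([0.554, -0.0697, 0.0451], 0.77)]
edge_by_handle [([0.5484, -0.076, 0.046], 0.61)]
edge_middle [([0.554, -0.074, 0.0416], 0.6)]
edge_by_lip [([0.5495, -0.0707, 0.0461], 0.79)]
sake_cup [([0.5401, -0.0849, 0.0604], 0.85)]
tea_bowl [([0.7522, -0.1901, 0.0367], 0.6), ([0.5534, -0.0702, 0.0412], 0.54)]
wood_knife [([0.754, -0.0499, 0.0021], 0.86)]
white_cup [([0.364, 0.3401, 0.0318], 0.87)]
lidded_jar [([0.3644, -0.2735, 0.0563], 0.97), ([0.3633, 0.338, 0.0311], 0.46)]
1.2
```

View pics/top0.png

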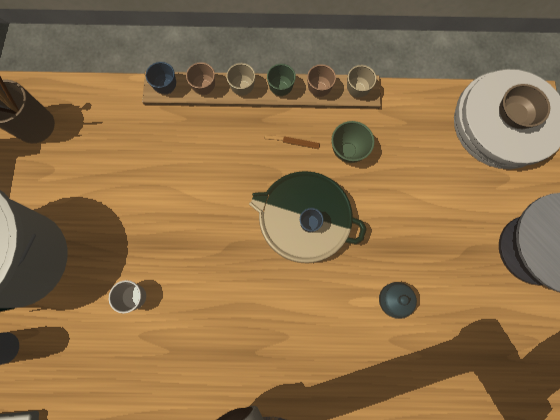

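View pics/scene0.png

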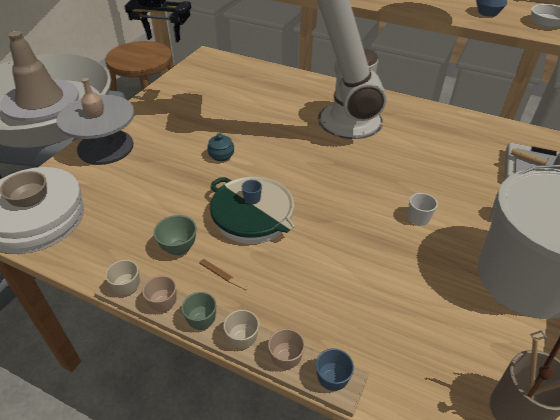

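The top view shows the plate at about (307,217), the lip at (252,198) and the handle at (362,233). The cream half faces the robot. The scene view agrees: the cup is on the plate, and the jar and white cup are well away. Next I'll shut the gripper and take a close look from above.

```bash
cat > h.py <<'E'
from workcell import env
import numpy as np, cv2
from scipy.spatial.transform import Rotation as Ro
def cast(f,uv,z):
    uv=np.atleast_2d(uv).astype(float)
    d=np.c_[(uv[:,0]-f["cx"])/f["fx"],-(uv[:,1]-f["cy"])/f["fy"],-np.ones(len(uv))]
    d=Ro.from_euler("xyz",f["orientation"],degrees=True).apply(d)
    p=np.array(f["position"]); return p+d*((z-p[2])/d[:,2])[:,None]
def proj(f,P):
    q=Ro.from_euler("xyz",f["orientation"],degrees=True).inv().apply(np.atleast_2d(P)-np.array(f["position"]))
    return np.c_[f["cx"]-f["fx"]*q[:,0]/q[:,2], f["cy"]+f["fy"]*q[:,1]/q[:,2]]
E
python3 - <<'E'
from h import *
import pickle
env.gripper_to(0.0,20)
env.goto([0.47,-0.07,0.36],[-90,0,160])
F={}
for n in ["wrist","top","scene"]:
    f=env.grab_frame(n); m=env.trace(f,"grill_plate"); f["mask"]=m[0]["mask"] if m else None
    F[n]=f; print(n,f["position"],f["orientation"],[x["score"] for x in m], f["mask"].sum() if m else 0)
pickle.dump(F,open("F.pkl","wb"))
im=F["wrist"]["image"].copy()
if F["wrist"]["mask"] is not None:
    c,_=cv2.findContours(F["wrist"]["mask"].astype(np.uint8),0,1); cv2.drawContours(im,c,-1,(0,0,255),1)
cv2.imwrite("pics/w1.png",im)
s=env.read_state(); print(s["clock"],s["joint_positions"],s["position"],s["force"],s["opening"])
E
```

```text
wrist [ 0.5394558  -0.09633692  0.52222489] [-1.56950391e+01 -2.66210689e-02 -1.10045432e+02] [0.84] 19237
top [ 0.35874409 -0.00407151  0.94160317] [ 12.87730188  -0.19987414 -88.92424031] [0.7] 1781
scene [1.339399   0.38273193 0.9006994 ] [ 45.18310367  -0.22249615 116.21699274] [0.82] 4060
5.2833 [ 1.11411194e+01  3.03461041e+00 -4.92147728e+00  1.34720990e-03
 -8.20628624e+01  5.88202387e+01] [ 0.46998905 -0.07031816  0.35986653] [-0.02947625 -0.41423931 -0.18064285] 0.0036811918938316917
```

View pics/w1.png

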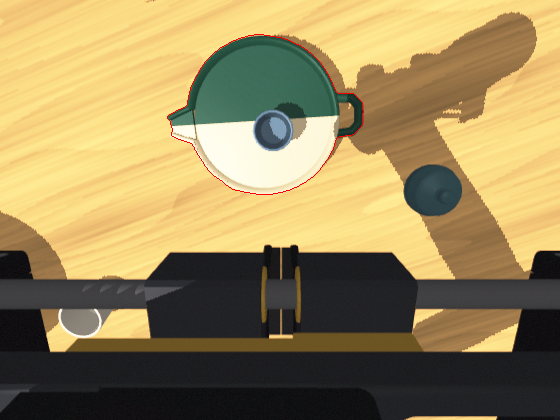

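The wrist view shows the whole plate, with its lip at (170,122), handle at (362,115) and cream half toward the gripper. I'll fit its pose from the outline.

```bash
cat > fit.py <<'E'
from h import *
import pickle
from scipy.optimize import least_squares
F=pickle.load(open("F.pkl","rb")); f=F["wrist"]
c,_=cv2.findContours(f["mask"].astype(np.uint8),0,cv2.CHAIN_APPROX_NONE); c=max(c,key=len)[:,0]
P=cast(f,c,0.046)[:,:2]
keep=np.ones(len(P),bool)
for _ in range(6):
    r=least_squares(lambda p:np.hypot(*(P[keep]-p[:2]).T)-p[2],[.55,-.073,.11],loss="soft_l1",f_scale=.001).x
    d=np.hypot(*(P-r[:2]).T)-r[2]; keep=abs(d)<.003
print("circle",r,keep.sum(),len(P))
rr=np.hypot(*(P-r[:2]).T); an=np.degrees(np.arctan2(*(P-r[:2]).T[::-1]))
i=rr>.122
for lo,hi in((0,180),(-180,0)):
    k=i&(an>lo)&(an<hi)
    if k.any(): print("protrusion az", an[k].min(),an[k].max(),rr[k].max(),an[k][rr[k].argmax()])
# color boundary inside plate, floor z .046
hsv=cv2.cvtColor(f["image"],cv2.COLOR_BGR2HSV).astype(int); 
g=np.argwhere(f["mask"])[:,::-1]; Q=cast(f,g,.046)[:,:2]-r[:2]
R=np.hypot(*Q.T); v=f["image"][g[:,1],g[:,0]].astype(int); cream=(v.min(1)>150)&(R<.1)&(R>.04); green=(v[:,2]<90)&(v[:,1]>v[:,2])&(R<.1)&(R>.04)
s=np.r_[np.ones(cream.sum()),-np.ones(green.sum())]; X=np.r_[Q[cream],Q[green]]
q=least_squares(lambda p:np.tanh((X@[-np.sin(p[0]),np.cos(p[0])]-p[1])/.003)-s,[np.radians(72),0]).x
print("yaw by colour",np.degrees(q[0]),"offset",q[1])
for n in("top","scene"):
    t=F[n]; cc,_=cv2.findContours(t["mask"].astype(np.uint8),0,cv2.CHAIN_APPROX_NONE)
    a=np.linspace(0,2*np.pi,200); m=np.c_[r[0]+.11*np.cos(a),r[1]+.11*np.sin(a),0*a+.046]
    im=t["image"].copy(); u=proj(t,m); cv2.polylines(im,[np.int32(np.round(u*8))],True,(0,0,255),1,0,3)
    o=u.mean(0).astype(int); cr=im[o[1]-75:o[1]+75,o[0]-100:o[0]+100]; cv2.imwrite(f"pics/c_{n}.png",cv2.resize(cr,None,fx=3,fy=3)); t["cr"]=cr
cv2.imwrite("pics/c.png",cv2.resize(np.hstack([F["top"]["cr"],F["scene"]["cr"]]),None,fx=2,fy=2))
E
python3 fit.py
```

```text
circle [ 0.55482906 -0.07493908  0.10966366] 366 491
protrusion az 63.788478124345545 83.48084494988925 0.13765291591027795 69.00699684030467
protrusion az -120.09938360097127 -93.04809279905814 0.14392208887947971 -104.77591720110014
yaw by colour 73.29830994566602 offset 0.0001431544651793715
```

View pics/c.png

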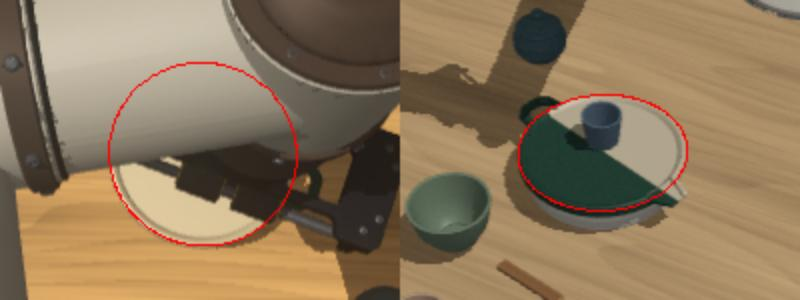

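The overlays match: radius fits at 109.7 mm, yaw is 73.3°, and the lip and handle are at consistent azimuths and reach. Next I'll check IK along the arc, descend outside the start point and feel for contact.

```bash
cat >> h.py <<'E'
C=np.array([.5548,-.0749]); YAW=73.3; Z=.034
def pose(a,r,z=Z):
    p=np.radians(a+YAW); return [C[0]+r*np.cos(p),C[1]+r*np.sin(p),z],[-90,0,a+YAW-(360 if a+YAW>180 else 0)]
def rad(a,v):
    p=np.radians(a+YAW); return v[0]*np.cos(p)+v[1]*np.sin(p), -v[0]*np.sin(p)+v[1]*np.cos(p)
E
python3 - <<'E'
from h import *
for a in np.linspace(150.5,27.5,8):
    j=env.inverse_kinematics(*pose(a,.1195)); print(a,None if j is None else np.round(j,0))
A=150.5
env.goto(*pose(A,.145,.15)); env.move_straight(pose(A,.145)[0],rate=.1)
env.dwell(.3)
f0=[]
for _ in range(10): env.dwell(.03); f0.append(env.read_state()["force"])
f0=np.array(f0); b=f0.mean(0); print("bias",b,f0.std(0)); np.save("b.npy",b)
env.move_straight(pose(A,.124)[0],rate=.06)
print("hit",env.move_straight(pose(A,.112)[0],rate=.008,force_limit=1.5))
for _ in range(3):
    env.dwell(.1); s=env.read_state(); d=np.array(s["position"])
    print(s["clock"],rad(A,d[:2]-C),d[2],"F rad/tan",rad(A,s["force"]-b),s["force"][2]-b[2])
f=env.grab_frame("wrist"); cv2.imwrite("pics/w2.png",f["image"])
E
```

```text
150.5 [  0.  23. -31.   0. -36. 134.]
132.92857142857142 [  4.  21. -35.   0. -34. 112.]
115.35714285714286 [  9.  19. -38.   0. -33.  90.]
97.78571428571428 [ 14.  19. -38.   0. -33.  67.]
80.21428571428571 [ 18.  19. -37.   0. -33.  45.]
62.64285714285714 [ 21.  21. -35.   0. -34.  25.]
45.071428571428555 [ 22.  23. -30.   0. -36.   6.]
27.5 [ 22.  26. -25.   0. -39. -11.]
bias [-0.25446876  0.01095739  0.04324375] [0.56295896 0.41740158 0.58953896]
hit True
9.725 (np.float64(0.12118628957628386), np.float64(-0.0006550465305052433)) 0.033363566870611996 F rad/tan (np.float64(0.1686567667832748), np.float64(0.21285096868745831)) 0.030488571059368683
9.825 (np.float64(0.12124770991037362), np.float64(-0.0006916275624590726)) 0.0332924437639439 F rad/tan (np.float64(0.3825364224980381), np.float64(-0.1511257223510418)) -0.3147148325119164
9.925 (np.float64(0.12125115488852908), np.float64(-0.0006400920030861373)) 0.03332226363400871 F rad/tan (np.float64(0.19719385005719425), np.float64(0.8727583177510185)) 0.260617556552162
```

The 1.5 N stop was within sensor noise (σ≈0.55 N) and no contact force was held, so I'll step in using averaged force.

```bash
cat >> h.py <<'E'
def force(n=8,dt=.012):
    v=[]
    for _ in range(n): env.dwell(dt); v.append(env.read_state()["force"])
    return np.mean(v,0)
E
python3 - <<'E'
from h import *
b=np.load("b.npy");A=150.5
for r in np.arange(.1209,.1150,-.0004):
    env.move_straight(pose(A,r)[0],rate=.02)
    F=force(12)-b; s=env.read_state(); d=np.array(s["position"])
    print(round(r,4),np.round(rad(A,d[:2]-C),4),round(d[2],4),"F",np.round(rad(A,F),2),round(F[2],2),round(s["clock"],2))
    if rad(A,F)[0]>2: break
E
```

```text
0.1209 [0.1209 0.    ] 0.034 F [0.04 0.13] 0.12 10.32
0.1205 [ 1.208e-01 -1.000e-04] 0.034 F [1.11 0.52] 0.25 10.68
0.1201 [ 1.207e-01 -1.000e-04] 0.034 F [4.17 2.23] 1.27 11.03
```

View pics/w2.png

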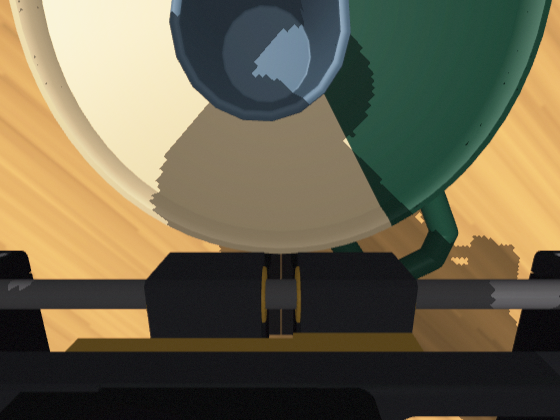

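Contact: the stiffness is about 7 N/mm, and the fingers meet the edge beside the handle with a clear gap. I'll trace the arc under light force control.

```bash
python3 - <<'E'
from h import *
b=np.load("b.npy");r=.1201;log=[]
angs=np.linspace(150.5,27.5,42)
for i,a in enumerate(angs):
    p,o=pose(a,r)
    env.move_straight(p,o,rate=.04)
    F=force(7)-b; fr,ft=rad(a,F); s=env.read_state()
    m=rad(a,np.array(s["position"])[:2]-C)[0]
    log.append((a,r,m,fr,ft,F[2],s["clock"]))
    if i%2==0 or fr<1: print(*np.round([a,r*1e3,m*1e3,fr,ft,F[2],s["clock"]],2))
    if fr>15: print("STOP");break
    r+=np.clip((fr-3)*.00007,-.0004,.0004)
np.save("log.npy",log)
f=env.grab_frame("wrist"); cv2.imwrite("pics/w3.png",f["image"])
E
```

```text
150.5 120.1 120.65 4.86 2.4 1.38 11.33
144.5 120.14 120.06 1.36 -0.64 -0.01 12.07
138.5 119.89 119.95 1.38 -0.8 0.08 12.8
132.5 119.68 119.88 1.5 -1.27 0.2 13.53
126.5 119.52 119.72 2.49 -0.79 0.1 14.27
120.5 119.46 119.62 2.88 -0.99 0.35 15.0
114.5 119.49 119.63 3.95 -1.0 0.4 15.73
108.5 119.59 119.79 4.16 -0.47 0.17 16.47
102.5 119.76 120.03 5.0 -0.08 0.07 17.2
96.5 120.02 120.38 4.96 0.38 0.41 17.93
90.5 120.34 120.67 5.2 0.62 0.5 18.67
84.5 120.66 120.96 5.12 0.41 -0.03 19.4
78.5 121.01 121.28 5.45 0.97 -0.22 20.13
72.5 121.35 121.55 5.65 1.26 0.02 20.87
66.5 121.73 121.82 5.55 1.25 -0.92 21.6
60.5 122.09 122.13 5.18 1.01 -0.54 22.33
54.5 122.4 122.41 5.05 0.36 -0.56 23.07
48.5 122.67 122.62 4.68 -0.95 -1.46 23.8
42.5 122.85 122.81 3.36 0.1 -1.26 24.53
36.5 122.9 122.89 3.13 -0.38 -1.39 25.27
30.5 122.87 122.83 2.14 -0.47 -0.99 26.0
```

View pics/w3.png

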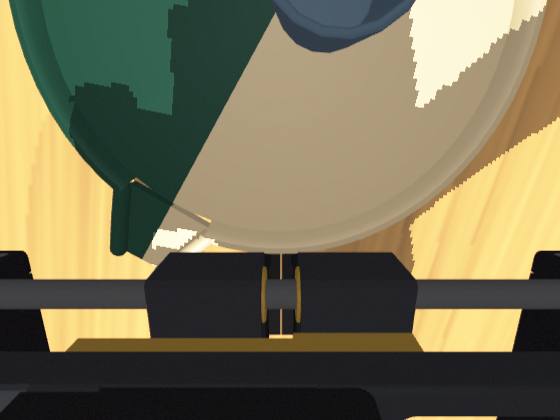

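Contact force was held throughout, but the command-versus-actual deflection faded toward the lip. I'll check whether the force zero drifted with orientation by backing off here and probing again.

```bash
python3 - <<'E'
from h import *
b=np.load("b.npy");A=27.5
for r in [.1228,.1255,.1235,.1230,.1226,.1222,.1218,.1214,.1210,.1206,.1202,.1198,.1194]:
    env.move_straight(pose(A,r)[0],rate=.03)
    F=force(14)-b; s=env.read_state(); m=rad(A,np.array(s["position"])[:2]-C)[0]
    fr,ft=rad(A,F); print(*np.round([r*1e3,m*1e3,fr,ft,F[2],s["clock"]],2))
    if r<.1255 and r*1e3<m*1e3-.25 : break
E
```

```text
122.8 122.78 1.54 -1.36 -0.17 26.78
125.5 125.35 -0.03 -0.39 0.1 27.15
123.5 123.42 0.13 -0.39 0.04 27.52
123.0 123.01 -0.03 -0.51 0.05 27.88
122.6 122.78 1.66 0.03 0.03 28.25
122.2 122.67 5.2 0.61 0.54 28.62
```

The force zero holds (−0.03 N when clear) and contact comes back at the same 122.8 mm, so the contact along the arc was real. Next I'll withdraw and check the plate.

```bash
python3 - <<'E'
from h import *
import pickle
l=np.load("log.npy"); print("force min/max",l[:,3].min(),l[:,3].max())
A=27.5
env.move_straight(pose(A,.160)[0],rate=.08); env.move_straight(pose(A,.160,.20)[0],rate=.15)
env.goto([0.47,-0.07,0.36],[-90,0,160])
F=pickle.load(open("F.pkl","rb"))
for n in ["wrist","top","scene"]:
    f=env.grab_frame(n); m=env.trace(f,"grill_plate"); f["mask"]=m[0]["mask"] if m else None; F[n]=f
for t in["sake_cup","tea_bowl","wood_knife","white_cup","lidded_jar"]: print(t,[d["xyz"] for d in env.search_frame(F["scene"],t)[:1]])
pickle.dump(F,open("F.pkl","wb")); cv2.imwrite("pics/s4.png",F["scene"]["image"])
cv2.imwrite("pics/w4.png",F["wrist"]["image"]); s=env.read_state(); print(s["clock"],s["position"])
E
python3 fit.py
python3 -c "
import cv2,numpy as np
a=cv2.imread('pics/w1.png')[:220,100:500];b=cv2.imread('pics/w4.png')[:220,100:500];s=cv2.imread('pics/s4.png')[120:340,80:480]
cv2.imwrite('pics/cmp.png',np.vstack([np.hstack([a,b]),np.hstack([cv2.imread('pics/scene0.png')[120:340,80:480],s])]))"
```

```text
force min/max 1.1208824717404815 5.851811756317839
sake_cup [[0.5371, -0.0815, 0.0784]]
tea_bowl [[0.7244, -0.1988, 0.0458]]
wood_knife [[0.7651, -0.0446, 0.0063]]
white_cup [[0.37, 0.3254, 0.0403]]
lidded_jar [[0.3842, -0.2755, 0.0516]]
32.2333 [ 0.47003716 -0.06993127  0.35997044]
circle [ 0.55670053 -0.0735468   0.10895479] 362 489
protrusion az 59.750484726008985 79.06080259516057 0.1354781918993312 62.984419600512304
protrusion az -124.34467969217206 -97.131342902184 0.14348971965323554 -108.27603798060441
yaw by colour 69.0981158349157 offset -3.4424338730345755e-05
```

View pics/cmp.png

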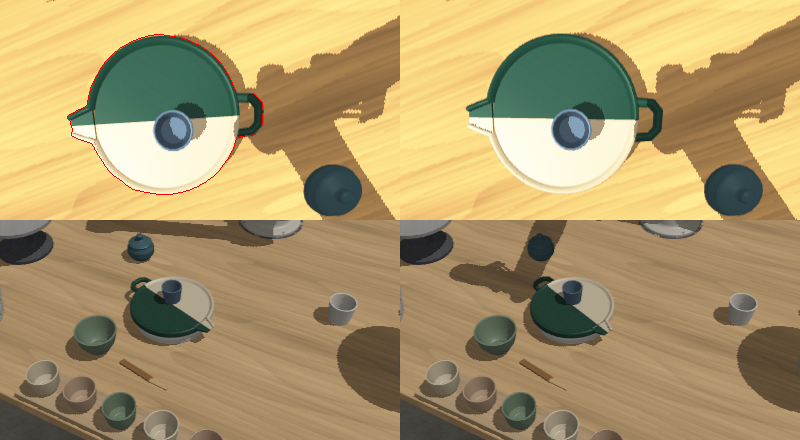

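Seated, cup and surroundings unmoved. But the plate turned about 4° with the stroke and moved about 2 mm, within its play. The stroke therefore ended at about 31.7° in the plate frame, roughly 7 mm short of the finish. There is time left, so I'll go back lightly just before that spot and carry on to the finish.

```bash
python3 - <<'E'
import h
from h import *
h.C=np.array([.5567,-.0735]); h.YAW=69.1
b=np.load("b.npy"); A=38.
env.goto(*pose(A,.150,.12)); env.move_straight(pose(A,.150)[0],rate=.12)
env.move_straight(pose(A,.1235)[0],rate=.06)
def meas(a,n=7):
    F=force(n)-b; fr,ft=rad(a,F); s=env.read_state()
    print(*np.round([a,r*1e3,rad(a,np.array(s["position"])[:2]-h.C)[0]*1e3,fr,ft,F[2],s["clock"]],2)); return fr
b=force(14)
r=.1226
while r>.117:
    env.move_straight(pose(A,r)[0],rate=.03)
    if meas(A)>1.5: break
    r-=.0003
fr=2
for a in np.arange(36.5,26.4,-1.5):
    p,o=pose(a,r); env.move_straight(p,o,rate=.04); fr=meas(a)
    if fr>12: break
    r+=np.clip((fr-2)*.00008,-.0003,.0003)
env.move_straight(pose(a,.160)[0],rate=.1); env.move_straight(pose(a,.160,.20)[0],rate=.15)
env.goto([0.47,-0.07,0.36],[-90,0,160])
import pickle
F=pickle.load(open("F.pkl","rb"))
f=env.grab_frame("wrist"); f["mask"]=env.trace(f,"grill_plate")[0]["mask"]; F["wrist"]=f
pickle.dump(F,open("F.pkl","wb")); cv2.imwrite("pics/w5.png",f["image"]); print(env.read_state()["clock"],a)
E
python3 fit.py
```

```text
38.0 122.6 122.74 -0.09 -0.2 -0.23 35.2
38.0 122.3 122.32 0.17 -0.35 -0.15 35.51
38.0 122.0 121.99 0.1 -0.56 0.11 35.82
38.0 121.7 121.77 0.99 -0.35 0.12 36.12
38.0 121.4 121.69 3.2 0.08 0.41 36.43
36.5 121.4 121.63 4.55 1.11 -0.14 36.74
35.0 121.6 121.62 3.36 0.75 -1.2 37.05
33.5 121.71 121.66 2.46 0.14 -1.45 37.36
32.0 121.75 121.67 1.61 0.29 -0.74 37.67
30.5 121.72 121.67 1.75 -0.31 -0.47 37.98
29.0 121.7 121.67 1.59 -0.42 -0.42 38.28
27.5 121.66 121.66 1.34 -0.33 -0.87 38.59
41.7167 27.5
circle [ 0.55672652 -0.07335528  0.11004814] 367 496
protrusion az 59.06540259724726 79.66426203735442 0.1374083148100349 74.47595322970373
protrusion az -124.44031075728722 -97.0923022711529 0.1442802856253695 -115.93691244454436
yaw by colour 69.01126517747382 offset -0.00012051376670235105
```

View pics/w5.png

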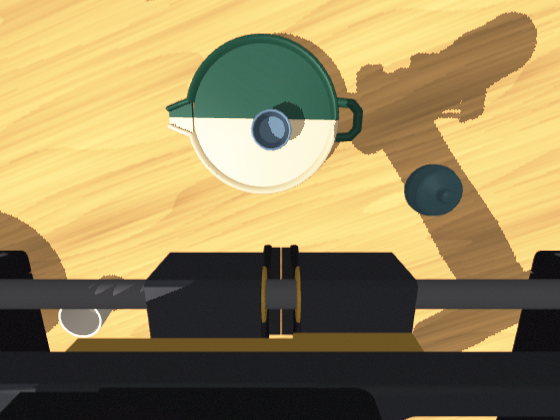

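The plate is seated and has not moved further (yaw 69.0°). The cup is at (270,130) on the plate, the jar and white cup are untouched, and the fingers are clear. I'm handing in.

```bash
python3 -c "
from workcell import env
print(env.close_job())"
```

```text
the job is handed in; nothing more can be done
None
```

I ran the closed fingertips along the outside edge of the cream half, from beside the handle (about 150°) to beside the lip (27.5°), then drew them clear and handed the job in. The last clock reading before hand-in was 41.7 s, against the 54 s limit.

- **Contact:** The pressing force read 1.1–5.9 N at every sample of the stroke. When I backed off at the lip end, the sensor read about zero, so the contact was real.
- **Plate movement:** Friction turned the plate about 4° in its seat, and it shifted about 2 mm, roughly the stated play. My fit of the last picture shows it lying flat and seated.
- **Stroke in two parts:** Because of that turn, the first stroke stopped at about 31.7° in the plate's own frame, some 7 mm short. I withdrew, checked, touched again at 38° and carried on to 27.5° at 1.3–4.6 N. The contact was therefore broken once, with overlap. The plate did not turn measurably more during the second part.
- **Other objects:** The sake cup stayed on the plate. The other items were found within about 5 mm of their first readings, which is about the detector's error. I made that check after the first stroke. After the second, I looked only at the wrist picture, which shows the plate, sake cup, jar and white cup.
- **Disagreement:** The touched edge lay 1–3 mm further out than the camera fit predicted. I put this down to camera calibration and the plate's play.

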